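Bring the ball caddy to the folder's ball rail and hold it

TASK

One seat in the ball rail on the paper folder's feed table has no ball. Lift the blue ball caddy by its upright grip, keep it level so that neither loose ball rolls out of its pocket, turn it end-on to the rail with the steel ball's end at the empty seat, and finish while still holding it there, level and still, a few centimetres above the feed table and with the steel ball close beside the seat, so that the operator can pick the ball out. The caddy and the gripper must not bump the machine, and the stapler, hole punch and ream stay where they are.

Things in the scene. Friction and masses are not known exactly. Their poses are not given: they have to be found in the camera images.
- caddy_grip (a point): Centre of the caddy's upright grip, 42 mm above the caddy's underside, over its middle; axes as caddy. The grip is a plate 40 mm long (x), 12 mm thick (y), from 10 to 70 mm above the underside: pinch it across y from above.
- caddy: Blue plastic ball caddy, loose, 170 to 310 g: a tray 160 mm long (x), 64 mm wide (y), 10 mm thick, raised edge to 15 mm, a pocket near each end. Origin at the centre of its underside, z up. It starts standing on the bench (z = 0), its x axis 100 to 152 degrees from the world x axis, counted towards y.
- steel_ball_center (a point): Centre of the shiny steel ball, 26 mm diameter, 72 g, lying loose in one of the caddy's two pockets (either one).
- red_ball_center (a point): Centre of the red plastic ball, 26 mm diameter, 12 g, lying loose in the caddy's other pocket.
- pocket_p (a point): Where the centre of a ball lies in the caddy's pocket at x = +52 mm (19 mm above the caddy's underside). Pockets are 25 mm wide, 4.5 mm deep: a ball rolls out when the caddy tips about 45 degrees.
- pocket_n (a point): The same for the pocket at x = -52 mm.
- seat (a point): The empty seat: a bare dark hole 29 mm wide in the aluminium ball rail. The rail has four seats in a row, 60 mm apart; the other three hold steel balls (tops 119 mm above the bench); any one may be empty. The point is where the centre of a 26 mm ball would lie, 106 mm above the bench. Axes as feeder.
- feeder: Paper folder. Origin on the bench (z = 0) under the ball rail's middle; the rail runs along its y axis. Grey feed table: top 90 mm above the bench, x -240 mm (robot side) to +80, y -700 to +160. Rail 320 x 38 mm, top 106 mm up; clamp screws at its ends and a fence behind it (x = +36 to +44 mm) to 120 mm. Between rail and robot the table is bare. The 350 mm tall folding unit starts at y = -700.
- stapler: Black and grey desk stapler, 150 x 38 x 56 mm, loose on the bench; origin at the centre of its underside. Not to be disturbed.
- punch: Black and grey two-hole punch, 100 x 120 x 76 mm, with a thin paper guide that sticks out at one side, loose on the bench; origin at the centre of its underside. Not to be disturbed.
- ream: Wrapped ream of paper, white and blue, 297 x 210 x 50 mm, 2.4 kg, on the bench; origin at the centre of its underside. Not to be disturbed.
Mind the look-alikes: they are no part of the job. Of the things like the caddy, leave any that is yellow; of the rest the larger one is meant.

How it is judged (in metres and radians):
On the way:
1. the caddy is lifted clear of the bench with both balls in their pockets (height (world z) of caddy_grip above 0.09 m and contact force between the fingers and caddy above 1 N and (distance between steel_ball_center and pocket_p below 0.006 m or distance between steel_ball_center and pocket_n below 0.006 m) and (distance between red_ball_center and pocket_p below 0.006 m or distance between red_ball_center and pocket_n below 0.006 m)), for 0.2 s.
At the end, for the whole second after the job is handed in: Held by the gripper alone, level (0.1 rad) and at rest, 10-100 mm over the feed table; balls in their pockets; steel ball within 110 mm of the seat from above and 30 mm along the rail, red ball over 80 mm off; long axis square to the rail (0.4 rad); stapler, punch, ream within 20 mm (contact force between the fingers and caddy above 1 N and contact force between feeder and caddy below 0.3 N and angle between caddy_grip's own z axis and vertical below 0.1 rad and z of caddy in the frame of feeder between 0.1 and 0.19 m and horizontal distance between steel_ball_center and seat below 0.11 m and y of steel_ball_center in the frame of seat between -0.03 and 0.03 m and horizontal distance between red_ball_center and seat above 0.08 m and angle between the y axis of caddy_grip and the y axis of feeder, either way round below 0.4 rad and (distance between steel_ball_center and pocket_p below 0.006 m or distance between steel_ball_center and pocket_n below 0.006 m) and (distance between red_ball_center and pocket_p below 0.006 m or distance between red_ball_center and pocket_n below 0.006 m) and linear speed of caddy below 0.02 m/s and angular speed of caddy below 0.15 rad/s and distance of each of stapler, punch, ream from where it was at the start of the episode below 0.02 m); the arm keeps its last pose, push and grip.
It fails at once if the steel ball leaves its pocket (distance between steel_ball_center and pocket_p above 0.01 m and distance between steel_ball_center and pocket_n above 0.01 m).
It fails at once if the red ball leaves its pocket (distance between red_ball_center and pocket_p above 0.01 m and distance between red_ball_center and pocket_n above 0.01 m).
It fails at once if the caddy is tipped more than 0.4 rad (angle between caddy_grip's own z axis and vertical above 0.4 rad).
It fails at once if the machine is bumped with more than 5 N (contact force between feeder and caddy above 5 N or contact force between feeder and the fingers above 5 N or contact force between feeder and the arm above 5 N).
It fails at once if the stapler, punch or ream is moved more than 20 mm (distance of any of stapler, punch, ream from where it was at the start of the episode above 0.02 m).
It also fails if it takes over 51 s, if anything falls off the work surface, if the arm or the gripper's body presses on something with over 40 N, if the wrist force passes 120 N, or if a joint passes its speed limit or range.

ROBOT

A 7-joint arm with a two-finger parallel gripper is mounted at the origin on the work surface. World frame = base frame: x ahead of the robot, y to its left, z up, the work surface at z = 0. Lengths are in mm, angles in rad, forces in N, time in s.
With the tool pointing down it reaches from about 425 to 875 mm from the base axis. Payload 4.7 kg.
Tool frame: the origin (TCP) lies midway between the tips of the shut fingers; the grasp point (between the pads) lies 19 mm behind it; z points along the fingers, y is the direction in which the jaws open and shut (so a half turn about z gives the same grasp; the last joint's range is limited). The gripper opens to 87 mm and grips with 3 to 60 N. Pads are 19 mm wide; open, the fingers measure 117 mm over their backs; the gripper's body (75 mm by 190 mm) begins 51 mm behind the grasp point.
Start: joints at [-1.267, 0.321, -0.07, 1.45, 0.023, 1.371, -0.057], TCP at [185.774, 622.911, 183.087] pointing down, gripper open.
Joint ranges: [-2.86, 2.86], [-0.3, 2.09], [-1.38, 1.24], [0.06, 2.45], [-1.56, 4.7], [0.09, 2.05], [-2.69, 2.69]. Speed limits (rad/s): [2.57, 2.57, 3.14, 3.14, 3.14, 3.14, 3.14].

INTERFACE

Orientations are given as [roll, pitch, yaw] about the fixed x, y, z axes, in that order (R = Rz(yaw) Ry(pitch) Rx(roll)).
In Python, from bench import robot gives the robot as it stands.
- The arm moves only by the tool drive_tool, never from a script. Its argument "increments" is a list of rows, each a list of 7 numbers: the shift along the tool's x, y, z in m, then the turn, a rotation vector about the tool's x, y, z in rad, then the opening, from 0 (shut) to 1 (fully open). In form: [[x, y, z, ax, ay, az, jaw], ...]. A call has 1 to 5 rows; each row is the pose to reach, as a shift and turn from the pose commanded when the call began, along the tool's axes at that moment; what a row does not reach only later rows make up. A row lasts 1/10 s, in which the tool goes at most 50 mm and 8.59 degrees, less where a joint would pass 70% of its speed; a pose out of reach is approached as far as the arm can. A call with a gripper value outside its range is refused whole. The fingers move at their own pace and stop on an object; "grip_force" is the grip in N (left out, the last holds). Time passes only in rows, so rows that repeat a pose let the fingers close. It gives the time, the measured TCP pose, the force and the opening at its end, in the units of the state.
- robot.observe(): the state, without advancing time (a new reading comes with each control period).
- robot.capture(name): name is "side" or "top"; returns a dict with "frame" (384x512x3 uint8, red, green, blue), "fx", "fy", "cx", "cy" (pixels), "R" (3x3) and "t" (3): a world point X has camera coordinates R X + t. Camera axes: x right, y down, z forward; pixel columns grow to the right and rows downward; lengths in mm; the calibration is good to about 2 mm. A picture is of the moment at which its call begins. There is no depth.
- robot.hand_in(): hands the job in, once; it reports no verdict.
The state is a dict: "time_s": time; "qpos": joint angles; "dq": joint speeds; "tau": joint torques, N m; "tool_pos": TCP position; "eef_rot": TCP orientation; "wrist_force": force on the tool from outside, world axes, zero at the start; "ft_torque": the same for the moment, N m; "gripper_width": opening from 0.0 (shut) to 1.0 (fully open).
Only numpy, scipy, OpenCV 4.12 (cv2) and the standard library are available. Lean on these libraries where they do the work, as an engineer would, in place of code of your own. Each camera call takes 0.05 s, during which the arm holds its last target.

## Working session

There is one attempt and no reset: what is moved stays moved. The work goes in short steps, Python scripts to look and compute and a tool call to move; the robot and the scene stay as the last step left them, time stands still between calls to the robot, and variables do not carry over. Pictures are saved under pics/ and viewed, and the job is handed in when it is done.

Besides the shell and the picture viewer there is one more tool, called after "Call:" as name([rows], argument=value, ...), one row to a line, values as JSON. drive_tool: Moves the arm, as the interface text tells. Its arguments: {"type":"object","properties":{"increments":{"type":"array"},"grip_force":{"type":"number"}},"required":["increments"]}

```bash
mkdir -p pics; ls; python3 - <<'E'
from bench import robot
import cv2
print(robot.observe())
for n in("side","top"):
    c=robot.capture(n); cv2.imwrite(f"pics/{n}0.png",c["frame"][:,:,::-1])
    print(n,c["fx"],c["fy"],c["cx"],c["cy"],c["R"],c["t"])
E
```

```text
pics
{'time_s': 0.0, 'qpos': array([-1.26690773,  0.32185268, -0.0700868 ,  1.45166172,  0.02259782,
        1.37077193, -0.05691374]), 'dq': array([ 0.00060088,  0.00043381,  0.00189944, -0.00099427,  0.00092425,
       -0.00072696,  0.00040359]), 'tau': array([ 2.02785754e-04, -4.91298723e+01, -4.03709309e-01, -3.12526274e+01,
       -6.38604281e-02,  4.39344859e-02,  1.85213853e-04]), 'tool_pos': array([185.61029839, 622.29338222, 181.94897578]), 'eef_rot': array([-3.13968835e+00,  9.32097815e-05,  2.85182221e+00]), 'wrist_force': array([-0.83804041, -0.79566971,  0.24116508]), 'ft_torque': array([ 0.05194438,  0.04064975, -0.03000435]), 'gripper_width': 1.0024901077788666}
side 363.21024554898145 363.21024554898145 253.8939381130423 192.69049483160484 [[ 0.91783318 -0.39680588 -0.01128515]
 [-0.28017671 -0.62740071 -0.72654618]
 [ 0.28121749  0.67001003 -0.68702495]] [-389.95340513  298.27369859 1047.90134283]
top 477.49811263658023 477.49811263658023 262.5256596998035 199.6863429305883 [[ 1.09890042e-03 -9.99827562e-01 -1.85375205e-02]
 [-9.98514322e-01 -8.71766116e-05 -5.44898240e-02]
 [ 5.44788118e-02  1.85698587e-02 -9.98342236e-01]] [ 167.3396257   463.38207184 1332.87653859]
```

View pics/side0.png

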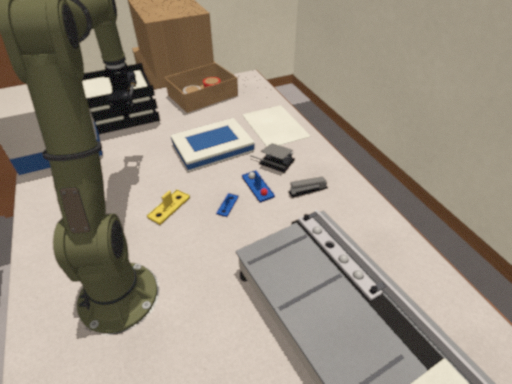

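View pics/top0.png

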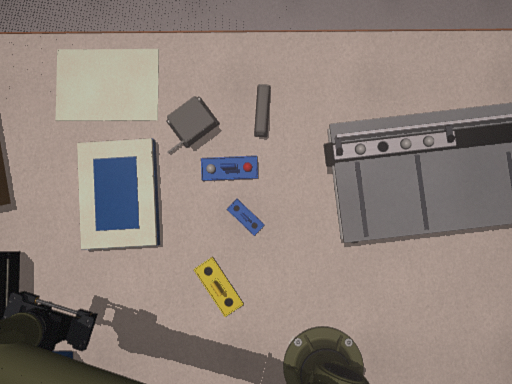

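The top view shows three look-alikes: a blue caddy with balls at (230,168), a smaller blue one at (245,217) and a yellow one at (219,287). I choose the one at (230,168), since it is blue, the larger and holds the balls. The rail seats are near (361,149), (383,146), (406,144) and (429,141), and the one at (383,146) is dark. I'll check both in close crops.

```bash
python3 - <<'E'
import cv2
t=cv2.imread("pics/top0.png"); s=cv2.imread("pics/side0.png")
a=cv2.resize(t[140:200,190:270],None,fx=9,fy=9,interpolation=cv2.INTER_CUBIC); cv2.imwrite("pics/c1.png",a)
a=cv2.resize(t[115:175,320:465],None,fx=5.5,fy=5.5,interpolation=cv2.INTER_CUBIC); cv2.imwrite("pics/c2.png",a)
a=cv2.resize(s[160:210,230:290],None,fx=10,fy=10,interpolation=cv2.INTER_CUBIC); cv2.imwrite("pics/c3.png",a)
a=cv2.resize(s[205:305,290:390],None,fx=6,fy=6,interpolation=cv2.INTER_CUBIC); cv2.imwrite("pics/c4.png",a)
E
```

```text
(no output)
```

View pics/c1.png

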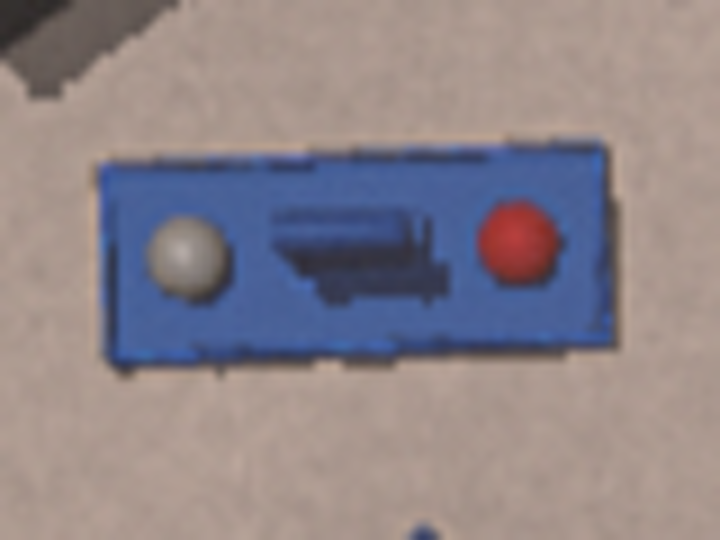

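View pics/c2.png

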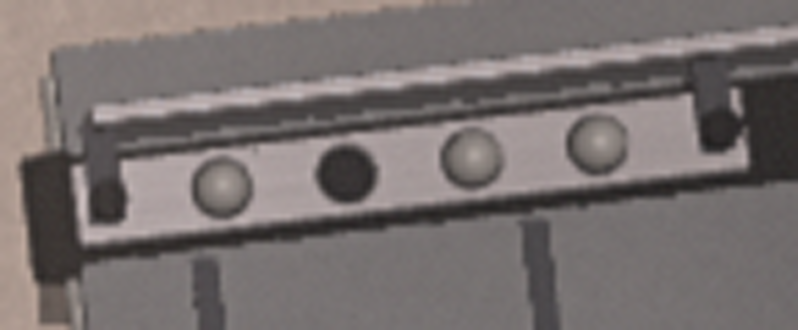

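View pics/c3.png

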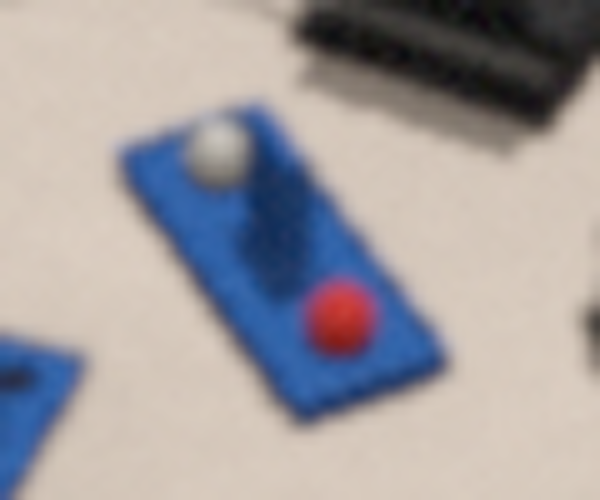

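View pics/c4.png

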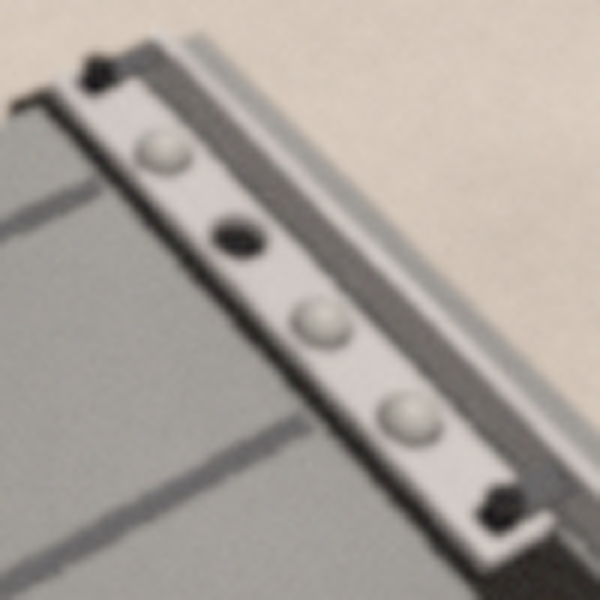

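The crops confirm it. The large caddy has its steel ball at c1 (188,257), the left and high-y end, and the red ball at (518,242). The empty seat is the second from the rail's high-y end, at c2 (346,173). I'll turn these into positions.

```bash
cat > h.py <<'E'
import numpy as np
from bench import robot
def cam(n):
    import pickle,os
    f=f"{n}.pkl"
    if not os.path.exists(f):
        c=robot.capture(n); pickle.dump(c,open(f,"wb"))
    return pickle.load(open(f,"rb"))
def ray(c,u,v,z):
    R=np.array(c["R"]);t=np.array(c["t"]);o=-R.T@t
    d=R.T@np.array([(u-c["cx"])/c["fx"],(v-c["cy"])/c["fy"],1])
    return o+d*(z-o[2])/d[2]
def px(p,s,off): return (off[0]+(p[0]+.5)/s-.5, off[1]+(p[1]+.5)/s-.5)
E
python3 - <<'E'
from h import *
t=cam("top");s=cam("side")
T=lambda p,z:ray(t,*px(p,9,(190,140)),z).round(1)
F=lambda p,z:ray(t,*px(p,5.5,(320,115)),z).round(1)
S=lambda p,z:ray(s,*px(p,10,(230,160)),z).round(1)
G=lambda p,z:ray(s,*px(p,6,(290,205)),z).round(1)
st,rd=T((188,257),19),T((518,242),19)
print("steel",st,S((219,152),19)," red",rd,S((340,318),19),"d",np.linalg.norm(st-rd))
d=st-rd;print("mid",(st+rd)/2,"yaw",np.degrees(np.arctan2(d[1],d[0])))
for p in [(103,163),(603,143),(615,345),(115,365)]: print("corner",T(p,15))
print("grip top",T((342,223),70))
b=[F((222,187),106),F((346,173),106),F((472,157),106),F((597,143),106)]
print(b); print([G(p,106) for p in [(163,152),(240,237),(322,325),(410,419)]])
e=b[0]-b[3];print(np.degrees(np.arctan2(e[1],e[0])),np.linalg.norm(e))
for n,u,v,z in [("table c",342,243,90),("table end",333,127,90),("tab",326,153,100),("tab2",326,165,100),("punch",200,97,76),("punchb",197,146,60),("punchr",218,124,60),("guide",170,152,10),("stapl",260,135,50),("stapl2",268,85,56),("ream",156,140,50)]: print(n,ray(t,u,v,z).round())
from scipy.spatial.transform import Rotation as Ro
o=robot.observe();print(o["tool_pos"],Ro.from_euler("xyz",o["eef_rot"]).as_matrix().round(3))
E
```

```text
steel [552.4 314.9  19. ] [552.  317.3  19. ]  red [557.  211.2  19. ] [555.8 213.   19. ] d 103.80197493304256
mid [554.7  263.05  19.  ] yaw 92.53990280106568
corner [582.7 342.5  15. ]
corner [588.8 184.7  15. ]
corner [524.9 180.8  15. ]
corner [518.7 338.2  15. ]
grip top [556.5 261.8  70. ]
[array([593.1, -90.6, 106. ]), array([ 599.7, -149.8,  106. ]), array([ 607.3, -209.9,  106. ]), array([ 613.9, -269.4,  106. ])]
[array([592. , -88.5, 106. ]), array([ 598.2, -149.7,  106. ]), array([ 605.2, -209. ,  106. ]), array([ 612.3, -267.9,  106. ])]
96.63545572593681 180.00577768505096
table c [345. -44.  90.]
table end [654. -22.  90.]
tab [582.  -2. 100.]
tab2 [550.  -2. 100.]
punch [741. 338.  76.]
punchb [609. 347.  60.]
punchr [669. 290.  60.]
guide [600. 432.  10.]
stapl [641. 174.  50.]
stapl2 [779. 152.  56.]
ream [627. 463.  50.]
[185.67886732 622.54095991 182.4042988 ] [[-0.958  0.286 -0.   ]
 [ 0.286  0.958 -0.001]
 [-0.    -0.001 -1.   ]]
```

```bash
cat >> h.py <<'E'
from scipy.spatial.transform import Rotation as Ro
def plan(x,y,z,ydir):
    """print shift/turn in tool axes from now to a tool-down pose, tool y at ydir deg"""
    o=robot.observe();R=Ro.from_euler("xyz",o["eef_rot"])
    a=np.radians(ydir);yv=np.array([np.cos(a),np.sin(a),0]);zv=np.array([0,0,-1.]);
    Rt=Ro.from_matrix(np.c_[np.cross(yv,zv),yv,zv])
    print("t",round(o["time_s"],2),"pos",o["tool_pos"].round(1),"F",o["wrist_force"].round(2),"w",round(o["gripper_width"],3),"q",o["qpos"].round(2))
    print("shift",(R.inv().apply(np.array([x,y,z])-o["tool_pos"])/1000).round(4),"turn",(R.inv()*Rt).as_rotvec().round(3))
E
python3 - <<'E'
from h import *
plan(555,270,130,2.5)
for n in("top","side"):
    c=cam(n);
    for P in [(185.7,622.5,182),(0,0,0)]:
        q=np.array(c["R"])@P+np.array(c["t"]);print(n,c["fx"]*q[0]/q[2]+c["cx"],c["fy"]*q[1]/q[2]+c["cy"])
E
```

```text
t 0.2 pos [185.7 622.5 182.4] F [-0.4  -0.04 -0.14] w 0.999 q [-1.27  0.32 -0.07  1.45  0.02  1.37 -0.06]
shift [-0.4547 -0.2323  0.0527] turn [-1.000e-03  1.000e-03  1.237e+00]
top 75.97184474609017 308.7902838298145
top 322.4744645048461 365.69126411109767
side 131.64409465138482 120.54147615610617
side 118.73324479088313 296.07433344038424
```

Both cameras project the base and TCP where they appear, so the frame is good. The images give the caddy's axis as 92.5°, or -87.5°. The sheet says 100 to 152°, but the corners and both cameras agree, so I go with the image.

Call:
drive_tool([
  [-0.02,-0.01,0,0,0,0.06,1],
  [-0.055,-0.028,0,0,0,0.18,1],
  [-0.095,-0.048,0,0,0,0.31,1],
  [-0.135,-0.069,0,0,0,0.44,1],
  [-0.175,-0.089,0,0,0,0.57,1],
])

```text
time_s: 0.7
tool_pos: [330.1, 484.9, 183.1]
eef_rot: [3.141, 0.0, 2.274]
wrist_force: [0.7, 0.8, -0.0]
gripper_width: 1.003
```

```bash
python3 -c "
from h import *
plan(555,270,130,2.5)"
```

```text
t 0.7 pos [330.1 484.9 183.1] F [ 0.7   0.76 -0.03] w 1.003 q [-1.1   0.18  0.09  1.62 -0.02  1.34 -0.3 ]
shift [-0.3093  0.0327  0.0533] turn [0.    0.    0.659]
```

Call:
drive_tool([
  [-0.035,0.004,0.0,0,0,0.1,1],
  [-0.08,0.008,0.0,0,0,0.24,1],
  [-0.125,0.013,0.0,0,0,0.38,1],
  [-0.17,0.018,0,0,0,0.52,1],
  [-0.215,0.023,0,0,0,0.659,1],
])

```text
time_s: 1.2
tool_pos: [487.3, 336.8, 183.3]
eef_rot: [3.141, -0.0, 1.614]
wrist_force: [0.1, 0.3, 0.4]
gripper_width: 1.003
```

```bash
python3 -c "
from h import *
plan(555,270,130,2.5)"
```

```text
t 1.2 pos [487.3 336.8 183.3] F [0.08 0.33 0.37] w 1.003 q [-0.91  0.2   0.3   1.61 -0.06  1.34 -0.56]
shift [-0.0697  0.0647  0.0533] turn [ 0. -0. -0.]
```

Call:
drive_tool([
  [-0.025,0.022,0.0,0,0,0,1],
  [-0.05,0.045,0.01,0,0,0,1],
  [-0.0695,0.0645,0.03,0,0,0,1],
  [-0.0695,0.0645,0.053,0,0,0,1],
  [-0.0695,0.0645,0.053,0,0,0,1],
])

```text
time_s: 1.7
tool_pos: [552.3, 270.0, 126.7]
eef_rot: [-3.136, 0.003, 1.618]
wrist_force: [-1.2, 0.1, -0.1]
gripper_width: 0.998
```

```bash
python3 - <<'E'
from h import *
import cv2
plan(555,270,24,2.5)
t=robot.capture("top");s=robot.capture("side")
a=cv2.resize(t["frame"][110:230,160:300,::-1],None,fx=5,fy=5,interpolation=cv2.INTER_CUBIC); cv2.imwrite("pics/d1.png",a)
a=cv2.resize(s["frame"][120:220,210:330,::-1],None,fx=6,fy=6,interpolation=cv2.INTER_CUBIC); cv2.imwrite("pics/d2.png",a)
E
```

```text
t 1.7 pos [552.3 270.  126.7] F [-1.15  0.07 -0.09] w 0.998 q [-0.79  0.29  0.35  1.62 -0.1   1.25 -0.37]
shift [0.0002 0.0033 0.1027] turn [-0.006  0.003  0.004]
```

View pics/d1.png

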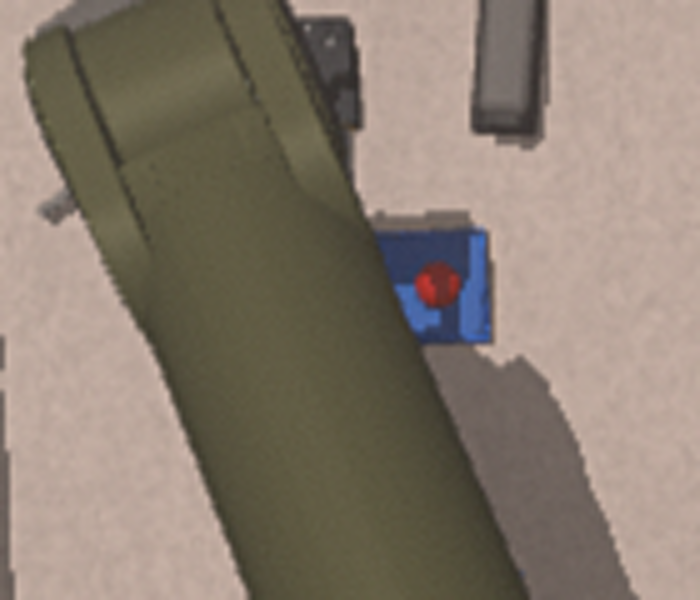

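View pics/d2.png

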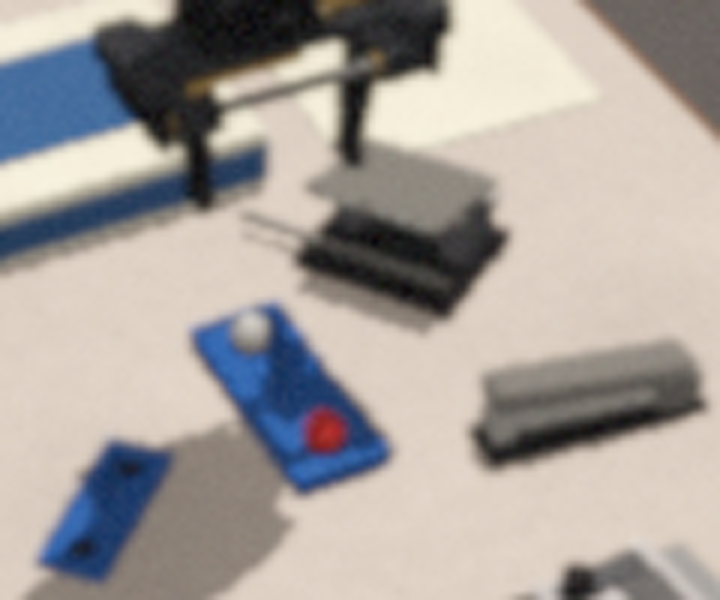

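The fingers hang level over the caddy, with both balls in their pockets. I'll check that the TCP projects to the fingertip midpoint, about side (256,150).

```bash
python3 - <<'E'
from h import *
plan(555.5,270,24,2.5)
c=cam("side")
for P in [(552.3,270,127),(552.3-50,268,127),(552.3+50,272,127)]:
    q=np.array(c["R"])@P+np.array(c["t"]);print(c["fx"]*q[0]/q[2]+c["cx"],c["fy"]*q[1]/q[2]+c["cy"])
E
```

```text
t 1.8 pos [553.4 273.3 130.2] F [ 0.87 -0.77  0.4 ] w 0.999 q [-0.79  0.29  0.35  1.62 -0.1   1.25 -0.37]
shift [-0.0035  0.0021  0.1062] turn [-0.001 -0.     0.007]
256.245117805452 159.60407120317367
243.4910965789596 163.53265239540096
268.6997746421202 155.76770228585173
```

The predicted fingertips are about 9 px lower than where I see them, so I'll check before going down.

```bash
python3 - <<'E'
from h import *
import cv2
c=robot.capture("side"); f=c["frame"][:,:,::-1].copy()
x0,y0,k=220,110,10
a=cv2.resize(f[y0:y0+58,x0:x0+70],None,fx=k,fy=k,interpolation=cv2.INTER_CUBIC)
o=robot.observe();p=o["tool_pos"]; print(p)
R=Ro.from_euler("xyz",o["eef_rot"]).as_matrix()
for d,col in [((0,0,0),(0,0,255)),((0,43.5,0),(0,255,0)),((0,-43.5,0),(0,255,0)),((0,43.5,-19),(255,0,255)),((0,-43.5,-19),(255,0,255)),((0,0,-70),(255,255,0))]:
    P=p+R@np.array(d);q=np.array(c["R"])@P+np.array(c["t"]);u=c["fx"]*q[0]/q[2]+c["cx"];v=c["fy"]*q[1]/q[2]+c["cy"]
    cv2.circle(a,(int((u-x0+.5)*k),int((v-y0+.5)*k)),5,col,2)
cv2.imwrite("pics/e1.png",a)
E
```

```text
[553.79321875 274.15727083 131.08695079]
```

View pics/e1.png

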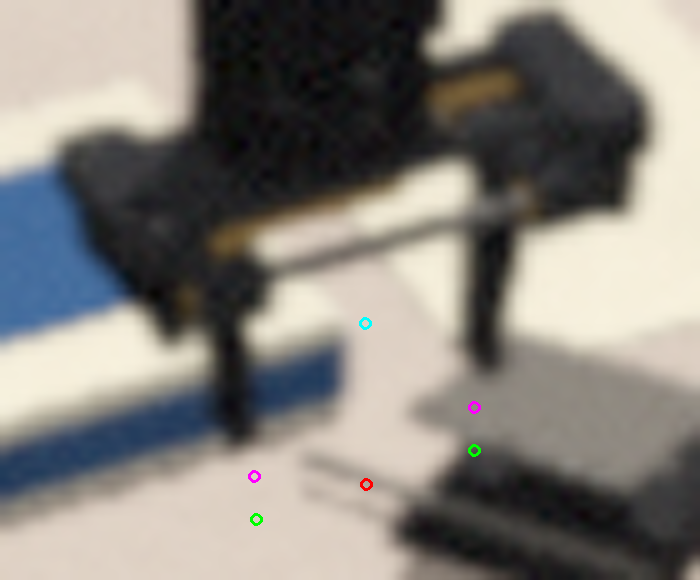

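```bash
python3 - <<'E'
from h import *
import cv2
def ov(img,c,p,R,x0,y0,w,h,k,name):
    a=cv2.resize(img[y0:y0+h,x0:x0+w],None,fx=k,fy=k,interpolation=cv2.INTER_CUBIC)
    def pr(d):
        P=p+R@np.array(d,float);q=np.array(c["R"])@P+np.array(c["t"]);u=c["fx"]*q[0]/q[2]+c["cx"];v=c["fy"]*q[1]/q[2]+c["cy"]
        return (int((u-x0+.5)*k),int((v-y0+.5)*k))
    cv2.circle(a,pr((0,0,0)),4,(0,0,255),2)
    for s in(1,-1):
        cv2.line(a,pr((0,51*s,0)),pr((0,51*s,-70)),(0,255,0),1)
    b=[pr((sx*37.5,sy*95,-70)) for sx,sy in[(1,1),(1,-1),(-1,-1),(-1,1)]]
    cv2.polylines(a,[np.array(b)],True,(255,255,0),1)
    cv2.imwrite(name,a)
p=np.array([185.7,622.5,182.4]);R=Ro.from_euler("xyz",[-3.1397,0,2.852]).as_matrix()
ov(cv2.imread("pics/top0.png"),cam("top"),p,R,0,230,130,130,4,"pics/f1.png")
ov(cv2.imread("pics/side0.png"),cam("side"),p,R,70,40,100,100,6,"pics/f2.png")
o=robot.observe();R=Ro.from_euler("xyz",o["eef_rot"]).as_matrix();print(o["tool_pos"],o["eef_rot"])
c=robot.capture("top")
ov(c["frame"][:,:,::-1].copy(),c,o["tool_pos"],R,160,80,140,110,5,"pics/f3.png")
E
python3 -c "
import cv2,numpy as np
a=cv2.imread('pics/f1.png');print(a.shape)"
```

```text
[553.79321875 274.15727083 131.08695079] [ 3.14089263e+00 -9.23732897e-04  1.62292151e+00]
(520, 520, 3)
```

View pics/f1.png

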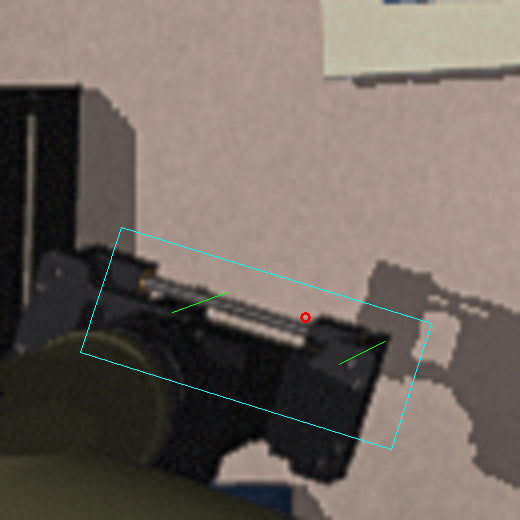

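View pics/f2.png

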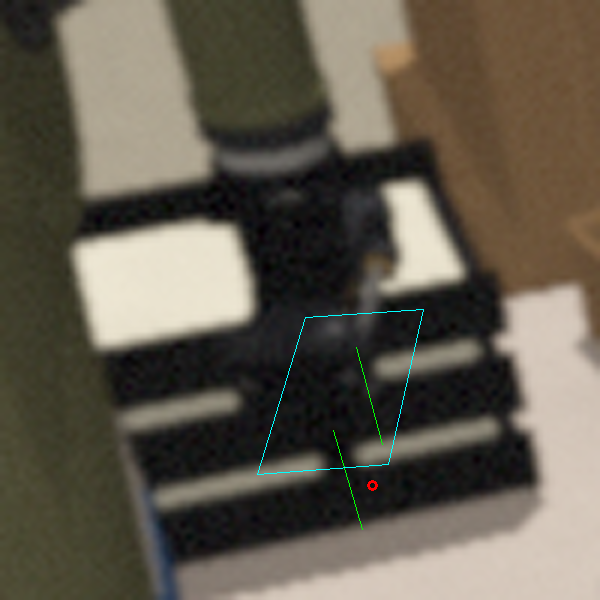

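View pics/f3.png

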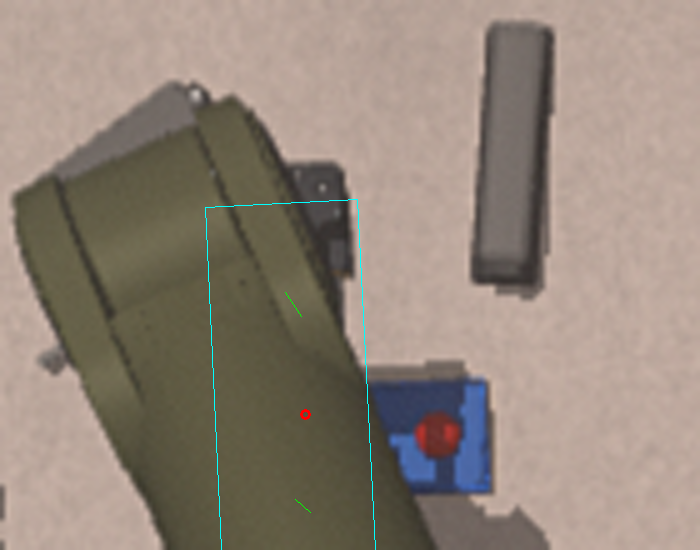

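The whole gripper appears higher in the side view than reported. I'll close the fingers here, well above the grip, so the TCP is defined by the tips, and compare again.

Call:
drive_tool([
  [0,0,0,0,0,0,0],
  [0,0,0,0,0,0,0],
  [0,0,0,0,0,0,0],
  [0,0,0,0,0,0,0],
  [0,0,0,0,0,0,0],
])

```text
time_s: 2.4
tool_pos: [553.8, 273.7, 130.2]
eef_rot: [3.141, -0.0, 1.623]
wrist_force: [-0.2, 0.9, 0.1]
gripper_width: 0.634
```

```bash
cat >> h.py <<'E'
import cv2
def look(name,cn="side",x0=220,y0=110,w=70,h=58,k=10,off=(0,0,0)):
    o=robot.observe();p=o["tool_pos"]+np.array(off);R=Ro.from_euler("xyz",o["eef_rot"]).as_matrix()
    c=robot.capture(cn);a=cv2.resize(c["frame"][y0:y0+h,x0:x0+w,::-1],None,fx=k,fy=k,interpolation=cv2.INTER_CUBIC)
    def pr(d):
        P=p+R@np.array(d,float);q=np.array(c["R"])@P+np.array(c["t"]);u=c["fx"]*q[0]/q[2]+c["cx"];v=c["fy"]*q[1]/q[2]+c["cy"]
        return (int((u-x0+.5)*k),int((v-y0+.5)*k))
    cv2.circle(a,pr((0,0,0)),4,(0,0,255),2);cv2.circle(a,pr((0,0,-19)),4,(255,0,255),2)
    b=[pr((sx*37.5,sy*95,-70)) for sx,sy in[(1,1),(1,-1),(-1,-1),(-1,1)]]
    cv2.polylines(a,[np.array(b)],True,(255,255,0),1)
    cv2.imwrite(name,a);print(o["time_s"],o["tool_pos"].round(1),o["eef_rot"].round(3),o["gripper_width"].round(3))
E
python3 -c "
from h import *
look('pics/g1.png')"
```

```text
Traceback (most recent call last):
  File "h.py", line 32, in look
    cv2.imwrite(name,a);print(o["time_s"],o["tool_pos"].round(1),o["eef_rot"].round(3),o["gripper_width"].round(3))
                                                                                       ^^^^^^^^^^^^^^^^^^^^^^^^
AttributeError: 'float' object has no attribute 'round'
```

View pics/g1.png

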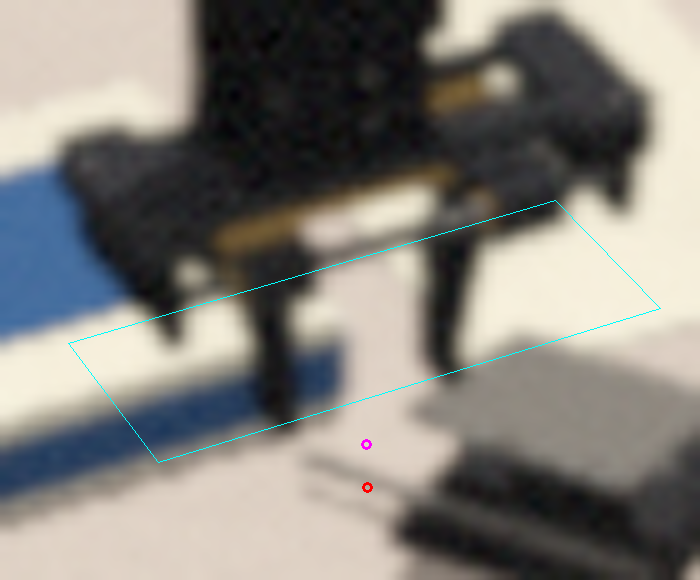

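```bash
sed -i 's/o\["gripper_width"\].round(3)/round(o["gripper_width"],3)/' h.py; python3 -c "
from h import *
look('pics/g2.png','top',190,90,80,60,9)
t=cam('top');s=cam('side')
def rd(c,u,v):
    R=np.array(c['R']);o=-R.T@np.array(c['t']);d=R.T@np.array([(u-c['cx'])/c['fx'],(v-c['cy'])/c['fy'],1]);return o,d/np.linalg.norm(d)
def tri(a,b):
    (o,d),(p,e)=rd(t,*a),rd(s,*b)
    k=np.linalg.lstsq(np.c_[d,-e],p-o,rcond=None)[0];return (o+d*k[0]).round(1),(p+e*k[1]).round(1)
print(tri((229,113),(284,120)),tri((229,113),(282.5,118)))
# steel check
print(tri(px((188,257),9,(190,140)),px((219,152),10,(230,160))))
"
```

```text
2.45 [553.8 273.7 130.1] [ 3.142 -0.     1.623] 0.584
(array([646.3, 239.2, 285.2]), array([640.6, 241.4, 284.1])) (array([644. , 238.3, 294.7]), array([634.9, 241.9, 292.9]))
(array([552.1, 314.6,  21.3]), array([551. , 315. ,  21.2]))
```

View pics/g2.png

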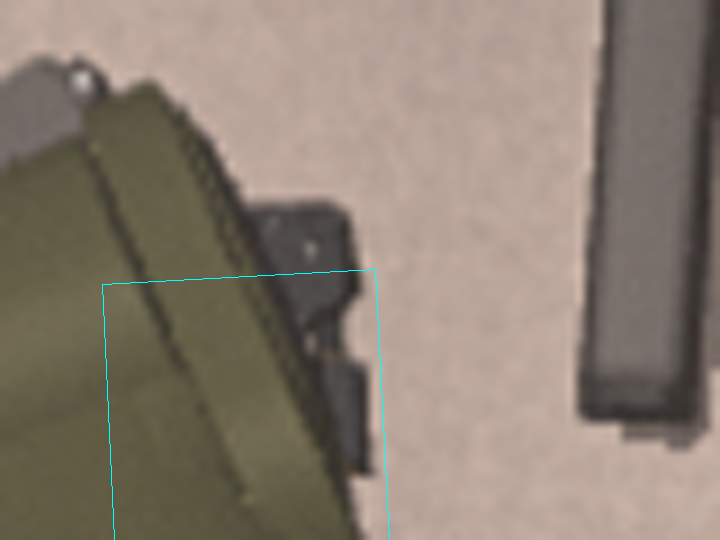

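The horizontal position is right: the body corner triangulates to (643,240), against (649,237) predicted. Only the height disagrees, with the tips seeming about 40 mm above the reported TCP. I'll reopen and descend in stages, looking each time.

Call:
drive_tool([
  [-0.0035,0.0015,0,0,0,0,1],
  [-0.0035,0.0015,0,0,0,0,1],
  [-0.0035,0.0015,0.01,0,0,0,1],
  [-0.0035,0.0015,0.025,0,0,0,1],
  [-0.0035,0.0015,0.04,0,0,0,1],
])

```text
time_s: 3.0
tool_pos: [555.0, 270.1, 88.3]
eef_rot: [-3.141, 0.0, 1.623]
wrist_force: [-1.0, 0.0, 0.1]
gripper_width: 0.907
```

Call:
drive_tool([
  [0,0,0.01,0,0,0,1],
  [0,0,0.02,0,0,0,1],
  [0,0,0.02,0,0,0,1],
])

```text
time_s: 3.3
tool_pos: [554.2, 269.6, 67.9]
eef_rot: [-3.139, 0.002, 1.623]
wrist_force: [-0.8, -1.2, 0.6]
gripper_width: 0.995
```

```bash
python3 -c "
from h import *
look('pics/k1.png','side',220,130,75,60,10)"
```

```text
3.3 [554.2 269.6  67.9] [-3.139e+00  2.000e-03  1.623e+00] 0.995
```

View pics/k1.png

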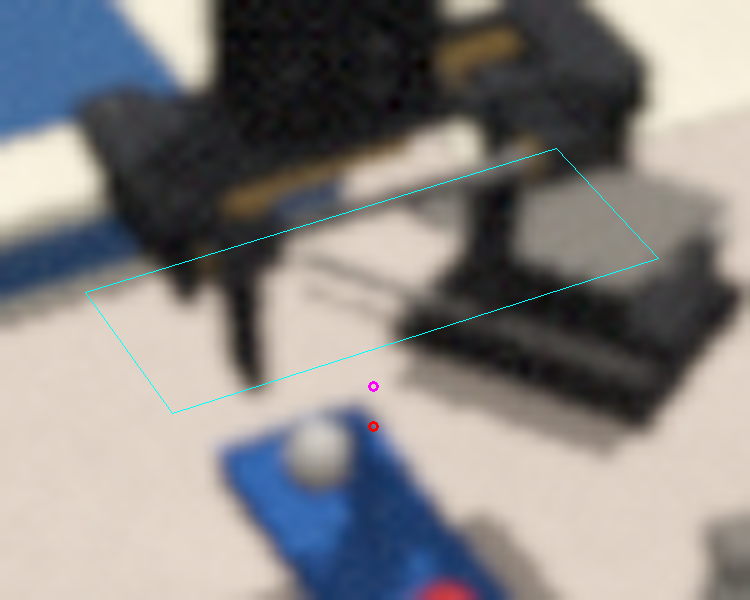

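```bash
python3 - <<'E'
from h import *
c=cam("side");s=cv2.imread("pics/side0.png");x0,y0,k=235,155,12
a=cv2.resize(s[y0:y0+50,x0:x0+55],None,fx=k,fy=k,interpolation=cv2.INTER_CUBIC)
def pr(P):
    q=np.array(c["R"])@np.array(P,float)+np.array(c["t"]);u=c["fx"]*q[0]/q[2]+c["cx"];v=c["fy"]*q[1]/q[2]+c["cy"]
    return (int((u-x0+.5)*k),int((v-y0+.5)*k))
an=np.radians(92.5);X=np.array([np.cos(an),np.sin(an),0]);Y=np.array([-X[1],X[0],0]);C=np.array([555,263.5,0])
for z in(10,70):
    cv2.polylines(a,[np.array([pr(C+X*i*20+Y*j*6+[0,0,z]) for i,j in[(1,1),(1,-1),(-1,-1),(-1,1)]])],True,(0,255,255) if z==70 else (0,255,0),1)
for z in (0,15): cv2.polylines(a,[np.array([pr(C+X*i*80+Y*j*32+[0,0,z]) for i,j in[(1,1),(1,-1),(-1,-1),(-1,1)]])],True,(255,255,255),1)
cv2.imwrite("pics/l1.png",a)
E
```

```text
(no output)
```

View pics/l1.png

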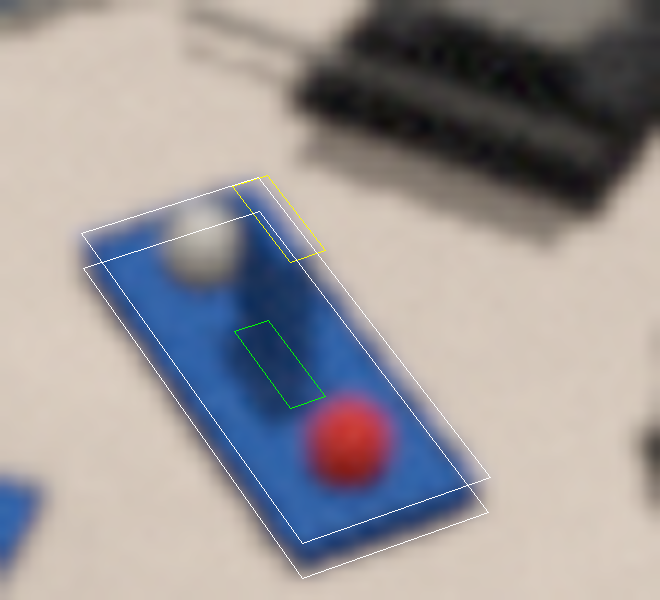

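Call:
drive_tool([
  [0,0,0.01,0,0,0,1],
  [0,0,0.022,0,0,0,1],
  [0,0,0.034,0,0,0,1],
  [0,0,0.042,0,0,0,1],
  [0,0,0.042,0,0,0,1],
])

```text
time_s: 3.85
tool_pos: [554.2, 269.6, 26.1]
eef_rot: [-3.139, 0.002, 1.623]
wrist_force: [-0.5, -0.5, 0.6]
gripper_width: 0.997
```

```bash
python3 -c "
from h import *
print(robot.observe()['wrist_force'])
look('pics/m1.png','side',225,140,65,58,11)"
```

```text
[-0.48980567 -0.51888208  0.55058994]
3.85 [554.2 269.6  26.1] [-3.139e+00  2.000e-03  1.623e+00] 0.997
```

View pics/m1.png

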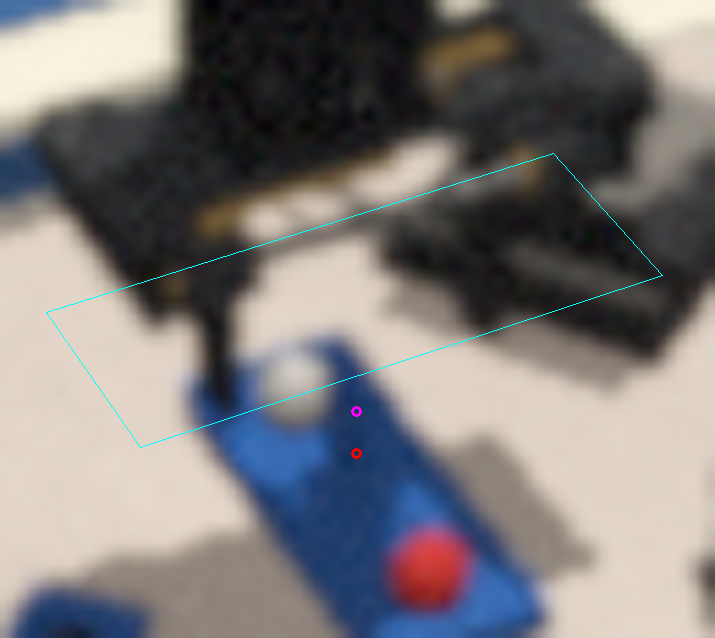

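Call:
drive_tool([
  [0,0,0.006,0,0,0,1],
  [0,0,0.012,0,0,0,1],
  [0,0,0.018,0,0,0,1],
  [0,0,0.018,0,0,0,1],
])

```text
time_s: 4.3
tool_pos: [554.7, 269.9, 8.9]
eef_rot: [-3.14, 0.001, 1.623]
wrist_force: [-0.4, -0.4, 0.1]
gripper_width: 0.999
```

```bash
python3 -c "
from h import *
print(robot.observe()['wrist_force'])
look('pics/m2.png','side',225,140,65,58,11,(0,0,41));look('pics/m3.png','top',150,80,150,120,5)"
```

```text
[-0.43117696 -0.44655918  0.06739821]
4.3 [554.7 269.9   8.9] [-3.140e+00  1.000e-03  1.623e+00] 0.999
4.35 [555.  270.1   9.5] [-3.141  0.     1.623] 0.997
```

View pics/m2.png

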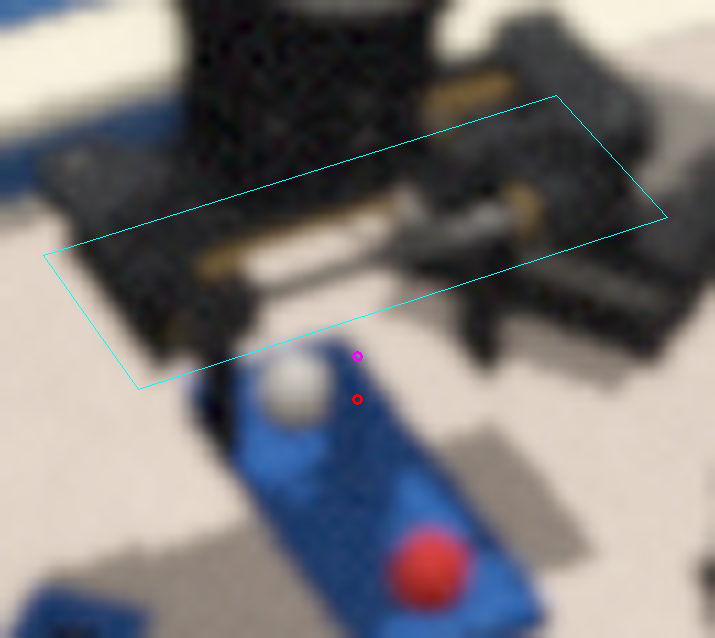

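View pics/m3.png

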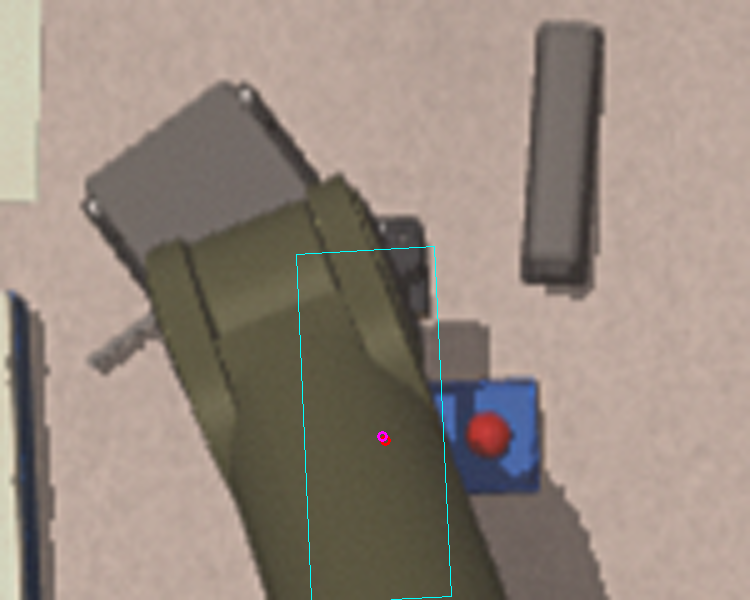

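The side view fits tips about 41 mm above the reported z, and the open fingers stand clear outside the tray. I'll go on in small steps, watching the wrist force.

Call:
drive_tool([
  [0,0,0.003,0,0,0,1],
  [0,0,0.006,0,0,0,1],
  [0,0,0.009,0,0,0,1],
  [0,0,0.009,0,0,0,1],
])

```text
time_s: 4.8
tool_pos: [555.1, 270.1, 0.5]
eef_rot: [-3.141, 0.0, 1.623]
wrist_force: [-0.2, -0.4, 0.6]
gripper_width: 0.999
```

Call:
drive_tool([
  [0,0,0.002,0,0,0,1],
  [0,0,0.004,0,0,0,1],
  [0,0,0.004,0,0,0,1],
])

```text
time_s: 5.1
tool_pos: [555.3, 270.2, -3.2]
eef_rot: [-3.141, 0.0, 1.623]
wrist_force: [-0.7, 0.4, -0.0]
gripper_width: 1.002
```

```bash
python3 -c "
from h import *
look('pics/n2.png','side',225,140,65,58,11,(0,0,41))"
```

```text
5.1 [555.3 270.2  -3.2] [-3.141  0.     1.623] 1.002
```

View pics/n2.png

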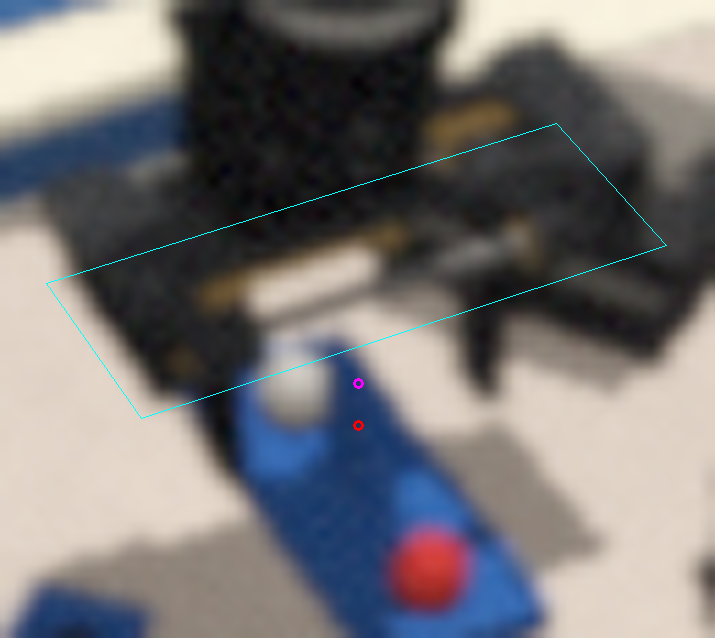

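It reports z = -3 with no contact, so the reported height really is about 40 mm too low and the true tips are at about 37. I'll go 13 mm lower, then close.

Call:
drive_tool([
  [0,0,0.004,0,0,0,1],
  [0,0,0.008,0,0,0,1],
  [0,0,0.012,0,0,0,1],
  [0,0,0.012,0,0,0,1],
])

```text
time_s: 5.55
tool_pos: [554.8, 269.9, -15.9]
eef_rot: [-3.14, 0.001, 1.623]
wrist_force: [-0.6, 0.3, 0.3]
gripper_width: 1.002
```

```bash
python3 -c "
from h import *
plan(555,270,-16,2.5)
look('pics/n3.png','side',225,140,65,58,11,(0,0,40))"
```

```text
t 5.55 pos [554.8 269.9 -15.9] F [-0.57  0.26  0.3 ] w 1.002 q [-0.76  0.43  0.32  1.75 -0.16  0.99 -0.32]
shift [0.0001 0.0002 0.0001] turn [-0.001  0.001  0.008]
5.55 [554.8 269.9 -15.9] [-3.140e+00  1.000e-03  1.623e+00] 1.002
```

View pics/n3.png

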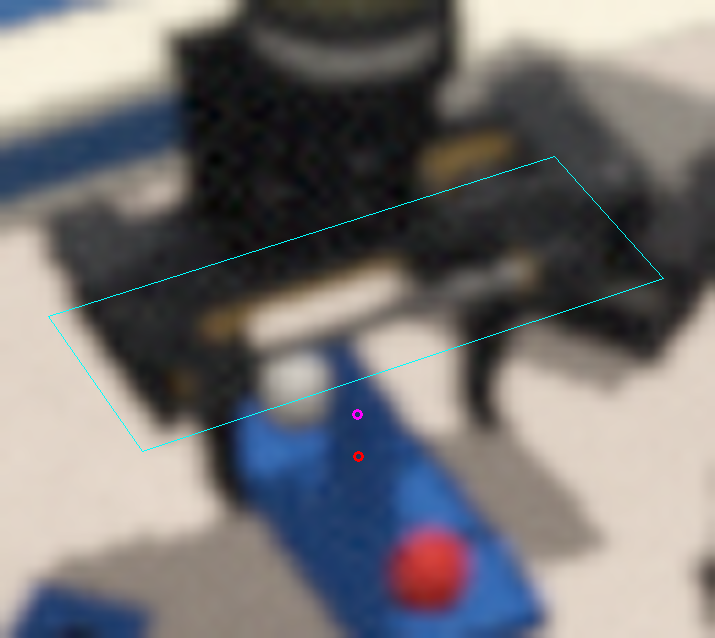

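Tips are at about 19–24 mm. I'll back up 5 mm to clear the tray's raised edge, then close gently.

Call:
drive_tool([
  [0,0,-0.003,0,0,0,1],
  [0,0,-0.005,0,0,0,0.6],
  [0,0,-0.005,0,0,0,0.4],
  [0,0,-0.005,0,0,0,0.25],
  [0,0,-0.005,0,0,0,0.25],
], grip_force=20)

```text
time_s: 6.1
tool_pos: [555.5, 270.3, -9.9]
eef_rot: [3.141, -0.0, 1.623]
wrist_force: [0.6, 0.5, -0.9]
gripper_width: 0.724
```

Call:
drive_tool([
  [0,0,0,0,0,0,0.25],
  [0,0,0,0,0,0,0.2],
  [0,0,0,0,0,0,0.15],
  [0,0,0,0,0,0,0.1],
  [0,0,0,0,0,0,0.0],
])

```text
time_s: 6.6
tool_pos: [555.5, 270.2, -9.9]
eef_rot: [3.142, -0.0, 1.623]
wrist_force: [0.3, -0.2, 0.2]
gripper_width: 0.266
```

Call:
drive_tool([
  [0,0,0,0,0,0,0],
  [0,0,0,0,0,0,0],
  [0,0,0,0,0,0,0],
  [0,0,0,0,0,0,0.0],
  [0,0,0,0,0,0,0.0],
])

```text
time_s: 7.1
tool_pos: [555.3, 270.2, -9.9]
eef_rot: [-3.141, -0.0, 1.623]
wrist_force: [-0.3, -1.0, 0.8]
gripper_width: 0.138
```

```bash
python3 -c "
from h import *
plan(555,270,-11,2.5)
look('pics/o1.png','side',225,140,65,58,11,(0,0,38))"
```

```text
t 7.1 pos [555.3 270.2  -9.9] F [-0.34 -1.05  0.84] w 0.138 q [-0.76  0.42  0.33  1.75 -0.16  1.   -0.32]
shift [-0.0002 -0.0004  0.0011] turn [-0.    -0.     0.008]
7.1 [555.3 270.2  -9.9] [-3.141 -0.     1.623] 0.138
```

View pics/o1.png

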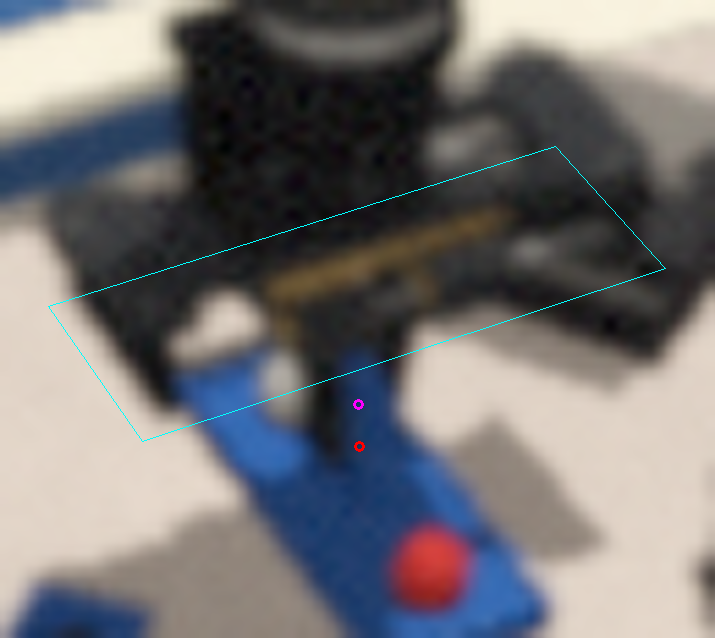

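The jaw stopped at 0.138, which is 12.0 mm and the grip plate's thickness. I'll firm up the grip and lift gently.

Call:
drive_tool([
  [0,0,0,0,0,0,0],
  [0,0,0,0,0,0,0],
  [0,0,-0.002,0,0,0,0],
  [0,0,-0.006,0,0,0,0],
  [0,0,-0.012,0,0,0,0],
], grip_force=50)

```text
time_s: 7.65
tool_pos: [554.9, 269.8, 1.6]
eef_rot: [-3.14, 0.001, 1.623]
wrist_force: [-0.4, -0.1, -4.4]
gripper_width: 0.133
```

Call:
drive_tool([
  [0,0,-0.008,0,0,0,0],
  [0,0,-0.016,0,0,0,0],
  [0,0,-0.024,0,0,0,0],
  [0,0,-0.03,0,0,0,0],
  [0,0,-0.032,0,0,0,0],
])

```text
time_s: 8.15
tool_pos: [556.2, 270.6, 35.3]
eef_rot: [3.14, -0.001, 1.623]
wrist_force: [-0.8, 0.5, -3.2]
gripper_width: 0.136
```

```bash
python3 -c "
from h import *
plan(555,270,140,2.5)
look('pics/p1.png','side',215,120,85,75,9,(0,0,38))"
```

```text
t 8.15 pos [556.2 270.6  35.3] F [-0.79  0.46 -3.16] w 0.136 q [-0.77  0.37  0.34  1.71 -0.14  1.08 -0.34]
shift [-0.0004 -0.001  -0.1047] turn [ 0.002 -0.001  0.008]
8.15 [556.2 270.6  35.3] [ 3.140e+00 -1.000e-03  1.623e+00] 0.136
```

View pics/p1.png

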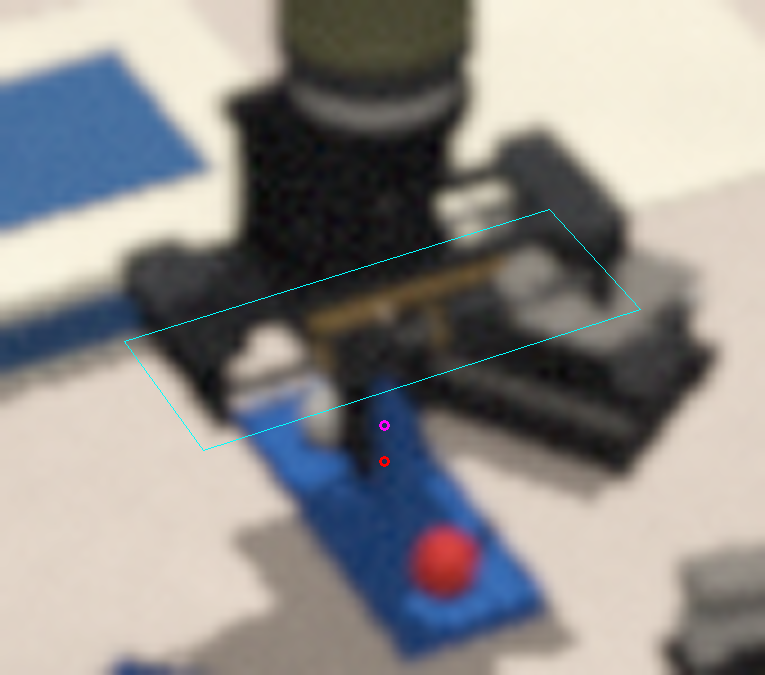

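It's lifted level with both balls seated, and the load of 3.2 N matches about 0.32 kg. The underside is at reported z + 10, since the caddy was on the bench at -10. I'll raise it to about 165 mm for the crossing.

Call:
drive_tool([
  [0,0,-0.008,0,0,0,0],
  [0,0,-0.022,0,0,0,0],
  [0,0,-0.04,0,0,0,0],
  [0,0,-0.058,0,0,0,0],
  [0,0,-0.076,0,0,0,0],
])

```text
time_s: 8.7
tool_pos: [555.7, 270.3, 111.8]
eef_rot: [3.141, -0.0, 1.623]
wrist_force: [1.3, -0.5, -3.9]
gripper_width: 0.133
```

Call:
drive_tool([
  [0,0,-0.016,0,0,0,0],
  [0,0,-0.03,0,0,0,0],
  [0,0,-0.04,0,0,0,0],
  [0,0,-0.045,0,0,0,0],
  [0,0,-0.045,0,0,0,0],
])

```text
time_s: 9.2
tool_pos: [555.8, 270.4, 155.6]
eef_rot: [3.141, -0.0, 1.623]
wrist_force: [-0.1, -0.3, -3.8]
gripper_width: 0.135
```

```bash
python3 -c "
from h import *
plan(483,-163,155,-83.4)
look('pics/q1.png','side',215,90,85,75,9,(0,0,38))"
```

```text
t 9.2 pos [555.8 270.4 155.6] F [-0.12 -0.32 -3.79] w 0.135 q [-0.79  0.27  0.35  1.59 -0.1   1.3  -0.37]
shift [-4.29e-01 -9.52e-02  4.00e-04] turn [ 0.000e+00 -1.000e-03  1.508e+00]
9.2 [555.8 270.4 155.6] [ 3.141 -0.     1.623] 0.135
```

View pics/q1.png

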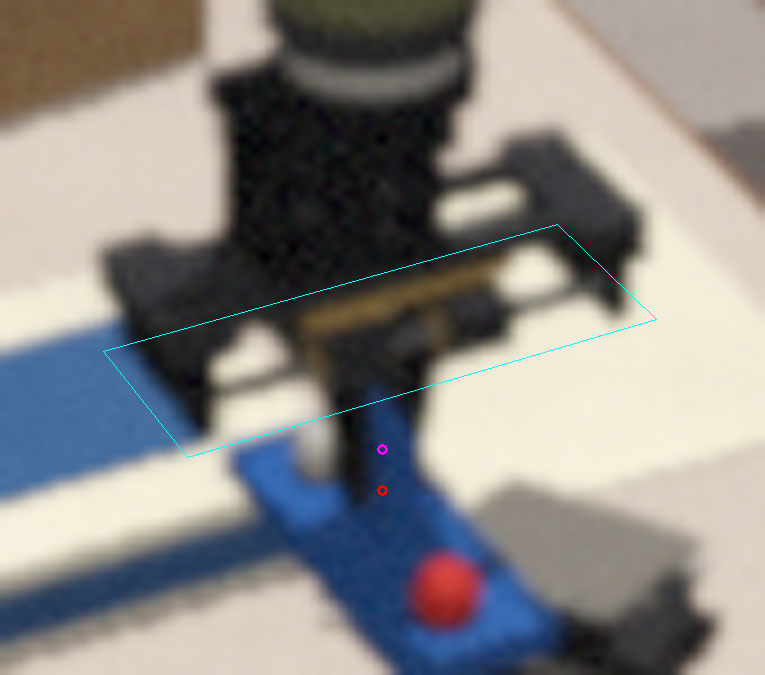

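Held level with both balls in place. Now the gentle crossing and turn, rechecking the plan after each call.

Call:
drive_tool([
  [-0.006,-0.0015,0,0,0,0.02,0],
  [-0.02,-0.0045,0,0,0,0.07,0],
  [-0.04,-0.009,0,0,0,0.14,0],
  [-0.062,-0.0135,0,0,0,0.22,0],
  [-0.085,-0.019,0,0,0,0.3,0],
])

```text
time_s: 9.75
tool_pos: [540.2, 182.9, 154.1]
eef_rot: [-3.141, 0.001, 1.319]
wrist_force: [0.2, -0.2, -3.3]
gripper_width: 0.139
```

```bash
python3 -c "
from h import *
plan(483,-163,155,-83.4)"
```

```text
t 9.75 pos [540.2 182.9 154.1] F [ 0.18 -0.22 -3.28] w 0.139 q [-0.75  0.17  0.43  1.71 -0.07  1.28 -0.56]
shift [-0.3493  0.0309 -0.0005] turn [-0.     0.002  1.204]
```

Call:
drive_tool([
  [-0.025,0.002,0,0,0,0.086,0],
  [-0.05,0.0045,0,0,0,0.172,0],
  [-0.075,0.0066,0,0,0,0.258,0],
  [-0.1,0.0088,0,0,0,0.344,0],
  [-0.125,0.011,0,0,0,0.43,0],
])

```text
time_s: 10.25
tool_pos: [519.9, 58.9, 154.3]
eef_rot: [-3.141, 0.001, 0.888]
wrist_force: [-0.4, -0.6, -2.9]
gripper_width: 0.138
```

```bash
python3 -c "
from h import *
plan(483,-163,155,-83.4)"
```

```text
t 10.25 pos [519.9  58.9 154.3] F [-0.4  -0.61 -2.95] w 0.138 q [-0.67  0.07  0.54  1.82 -0.03  1.27 -0.81]
shift [-0.1954  0.1114 -0.0006] turn [-0.     0.001  0.773]
```

Call:
drive_tool([
  [-0.02,0.0114,0,0,0,0.079,0],
  [-0.04,0.0228,0,0,0,0.158,0],
  [-0.06,0.0342,0,0,0,0.237,0],
  [-0.08,0.0456,0,0,0,0.316,0],
  [-0.1,0.057,0,0,0,0.395,0],
])

```text
time_s: 10.75
tool_pos: [501.5, -54.5, 154.4]
eef_rot: [-3.141, 0.001, 0.493]
wrist_force: [0.8, -0.5, -3.6]
gripper_width: 0.131
```

```bash
python3 -c "
from h import *
plan(483,-163,155,-83.4)
look('pics/r1.png','side',230,140,130,100,6,(0,0,38))"
```

```text
t 10.75 pos [501.5 -54.5 154.4] F [ 0.76 -0.53 -3.64] w 0.131 q [-0.57  0.02  0.64  1.86 -0.01  1.27 -1.01]
shift [-0.0676  0.0868 -0.0006] turn [-0.     0.001  0.378]
10.75 [501.5 -54.5 154.4] [-3.141e+00  1.000e-03  4.930e-01] 0.131
```

View pics/r1.png

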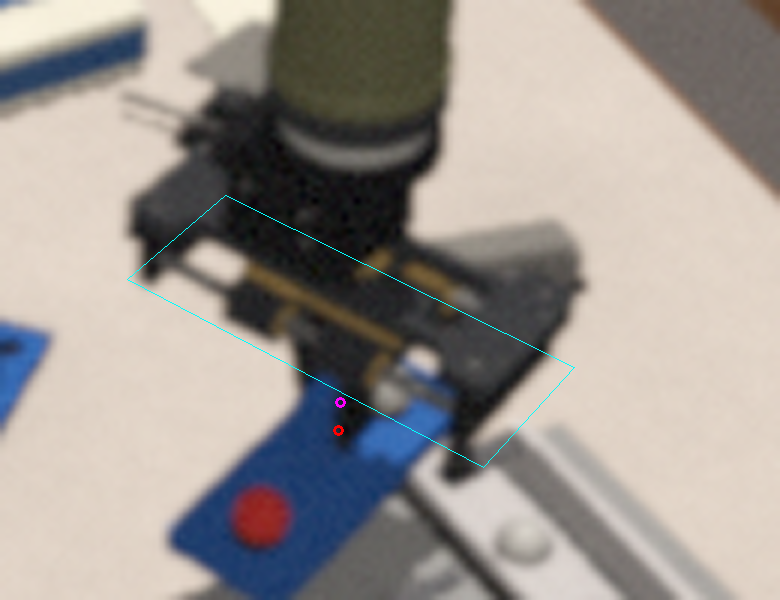

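The height still agrees, the caddy is level and both balls are in. Now the last stretch, slowing down.

Call:
drive_tool([
  [-0.014,0.018,0,0,0,0.078,0],
  [-0.028,0.036,0,0,0,0.156,0],
  [-0.041,0.053,0,0,0,0.23,0],
  [-0.053,0.068,0,0,0,0.297,0],
  [-0.061,0.078,0,0,0,0.342,0],
])

```text
time_s: 11.3
tool_pos: [485.5, -152.8, 154.9]
eef_rot: [3.141, 0.0, 0.15]
wrist_force: [-0.1, -0.5, -3.7]
gripper_width: 0.134
```

```bash
python3 -c "
from h import *
plan(483,-163,135,-83.4)"
```

```text
t 11.3 pos [ 485.5 -152.8  154.9] F [-0.08 -0.52 -3.65] w 0.134 q [-0.47  0.03  0.74  1.86 -0.02  1.27 -1.14]
shift [-0.004   0.0097  0.0199] turn [0.    0.    0.035]
```

Call:
drive_tool([
  [-0.003,0.006,0.002,0,0,0.02,0],
  [-0.004,0.009,0.007,0,0,0.032,0],
  [-0.004,0.0097,0.013,0,0,0.035,0],
  [-0.004,0.0097,0.018,0,0,0.035,0],
  [-0.004,0.0097,0.02,0,0,0.035,0],
])

```text
time_s: 11.8
tool_pos: [483.5, -159.9, 134.0]
eef_rot: [-3.141, 0.001, 0.122]
wrist_force: [-0.4, -0.5, -4.1]
gripper_width: 0.138
```

Call:
drive_tool([
  [0,0,0,0,0,0,0],
  [0,0,0,0,0,0,0],
  [0,0,0,0,0,0,0],
  [0,0,0,0,0,0,0],
  [0,0,0,0,0,0,0],
])

```text
time_s: 12.3
tool_pos: [483.9, -161.0, 135.2]
eef_rot: [-3.142, -0.0, 0.121]
wrist_force: [0.1, 0.5, -3.8]
gripper_width: 0.134
```

```bash
python3 -c "
from h import *
plan(483,-163,135,-83.4)
look('pics/s1.png','side',255,180,110,90,7,(0,0,38));look('pics/s2.png','top',290,90,160,140,5,(0,0,38))
for n in('top','side'): cv2.imwrite('pics/fin_%s.png'%n,robot.capture(n)['frame'][:,:,::-1])"
```

```text
t 12.3 pos [ 483.9 -161.   135.2] F [ 0.14  0.5  -3.8 ] w 0.134 q [-0.46  0.05  0.76  1.88 -0.04  1.23 -1.14]
shift [-0.0012  0.0019  0.0002] turn [-0.    -0.     0.006]
12.3 [ 483.9 -161.   135.2] [-3.142 -0.     0.121] 0.134
12.35 [ 483.9 -161.   135.2] [-3.142 -0.     0.121] 0.137
```

View pics/s1.png

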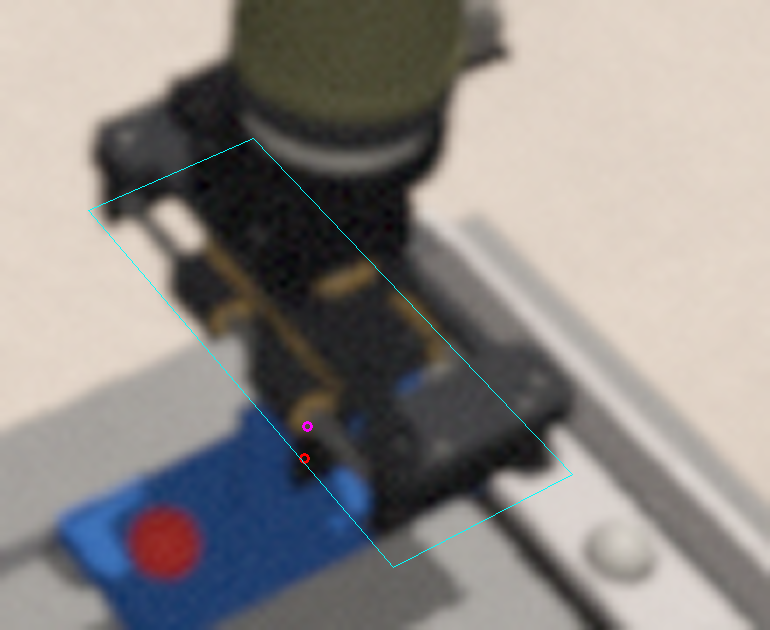

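View pics/s2.png

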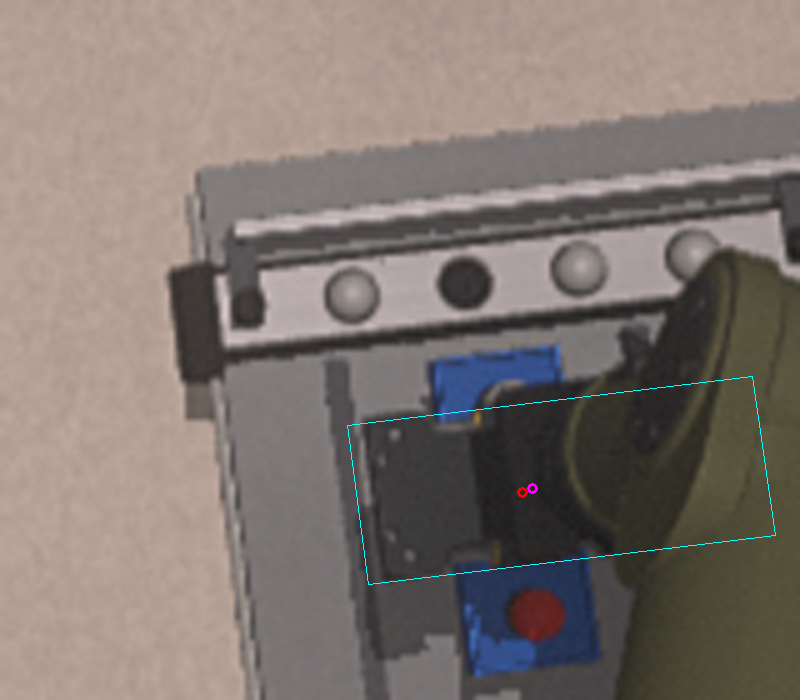

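View pics/fin_top.png

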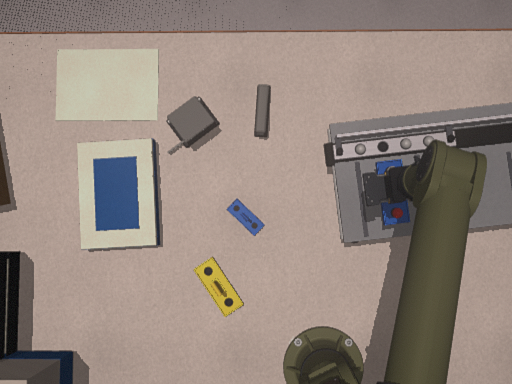

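The top view shows the caddy end-on below the dark seat. The front edge runs from s2 (430,362) to (560,347), the red ball is at (537,613) and the steel ball's top edge is at (505,382). I'll put numbers on these.

```bash
python3 - <<'E'
from h import *
t=cam("top");s=cam("side");T=lambda p,z:ray(t,*px(p,5,(290,90)),z)
seat=np.array([599,-149.7,106]);a=np.radians(6.6);ex=np.array([np.cos(a),np.sin(a),0]);ey=np.array([-ex[1],ex[0],0])
f=lambda P:((P-seat)@ex,(P-seat)@ey)
A,B=T((430,362),160),T((560,347),160);r=T((537,613),164);d=A-B
print("front",f(A),f(B),np.linalg.norm(d),"edge yaw",np.degrees(np.arctan2(d[1],d[0])))
print("red top",f(r),"red side",f(ray(s,*px((165,543),7,(255,180)),164)))
print("steel front edge",f(T((508,382),164)))
# height of red from both cameras
b=min(((np.linalg.norm(T((537,613),z)[:2]-ray(s,*px((165,543),7,(255,180)),z)[:2]),z) for z in range(100,230)));print("red z",b)
o=robot.observe();print(o["dq"].round(4),o["wrist_force"].round(2))
E
```

```text
front (np.float64(-44.92475240527401), np.float64(35.67701278508221)) (np.float64(-44.970161565104036), np.float64(-29.911625409690977)) 65.58865391389472 edge yaw 96.56033226385834
red top (np.float64(-176.2603441462947), np.float64(-0.17949580248632557)) red side (np.float64(-177.86071413146144), np.float64(1.0523337177018988))
steel front edge (np.float64(-59.87346355868251), np.float64(-0.75012981015142))
red z (np.float64(2.0195514492653324), 164)
[ 0.0011 -0.0017  0.0012  0.0004  0.0009  0.0012 -0.001 ] [-0.1   0.84 -3.92]
```

All measurements fit, so I'm handing in. Red ball height is 164, which puts the underside at 145. The steel ball is about 73 mm short of the seat and about 1 mm off along the rail, and the caddy is square to the rail.

```bash
python3 -c "
from h import *
print(robot.hand_in()); o=robot.observe(); print(o['time_s'],o['tool_pos'].round(1),o['gripper_width'])"
```

```text
the job is handed in; nothing more can be done
None
the job is handed in; nothing more can be done
```

I lifted the large blue caddy by its grip and carried it level to the feed table. I handed the job in at about 12.5 s, with the caddy still held beside the empty seat, the second from the rail's +y end. No verdict is reported, so what follows is from my own last checks.

**Last checks:**
- **Height and angle:** the underside is about 145 mm above the bench, 55 mm over the table. The front edge is square to the rail within about 0.1°.
- **Steel ball:** it is about 73 mm from the seat and within about 2 mm along the rail. That comes from its visible front edge and the pocket spacing, because the gripper partly hides the ball.
- **Red ball:** it is in its pocket, about 176 mm from the seat.
- **Grip and stillness:** the jaws are on the 12 mm plate at 50 N, carrying about 3.8 N. Joint speeds are near zero.
- **Surroundings:** the stapler, punch and ream look unmoved in the last top view. I saw no sign of contact with the machine.

**What disagreed:**
- **Tool height:** the reported height was about 40 mm lower than the fingertips in the pictures. I went down in small steps, watching the wrist force. I then took the caddy's height from where it stood on the bench, and both cameras confirmed it at the end.
- **Caddy's starting angle:** I measured about 92.5°, outside the stated 100–152°. I used the measured angle, and the grasp fitted.

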